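Lay the clay mosaic pieces on their marked backing boards

TASK

Sort the four clay mosaic pieces onto their backing boards: lay the fish, the half shell, the orange tile and the oval plaque each on the board that carries its own dark silhouette, right side up and flat, centred on the silhouette and turned the same way as it so that it covers it (the tile and the oval look the same turned by half a turn, so either way will do). Set the pieces down rather than dropping them, and leave the green beaker and the shaving brush standing where they are.

Things in the scene. Friction and masses are not known exactly. Their poses are not given: they have to be found in the camera images.
- fish: Grey pressed clay fish, patterned on its upper face, 40 (x) x 75 (y) x 9 mm, about 0.03 kg, with a round nose at +y and a forked tail at -y. Origin: centre of its underside, z up. Loose, starts flat on the table right side up; grip it from above across its x width at its middle.
- shell: Grey pressed clay half shell (half-disc shape with curved bands), 55 (x) x 90 (y) x 8 mm, about 0.06 kg; its straight edge is at -x and its arc bulges to +x. Origin: centre of its underside, z up. Loose, starts flat on the table right side up; grip it from above across its x width at its middle.
- tile: Orange rectangular clay tile, 60 (x) x 86 (y) x 8 mm, about 0.07 kg. Origin: centre of its underside, z up. Loose, starts flat on the table right side up; grip it from above across its x width at its middle.
- oval: Grey oval clay plaque with a spiral pattern, 50 (x) x 70 (y) x 9 mm, about 0.04 kg. Origin: centre of its underside, z up. Loose, starts flat on the table right side up; grip it from above across its x width at its middle.
- fish_board: Plywood board 96 (x) x 124 (y) x 6 mm, fixed to the table, dark painted silhouette of the fish on top. Origin: centre of its underside, z up. Silhouette's centre at (0, +14 mm) in the board's frame; small brass eyelet at (0, -55 mm). Its nose points to +y, its tail to -y (the eyelet): the fish's axes point as the board's when it covers it.
- shell_board: Plywood board 96 (x) x 124 (y) x 6 mm, fixed to the table, dark painted silhouette of the half shell on top. Origin: centre of its underside, z up. Silhouette's centre at (0, +14 mm) in the board's frame; small brass eyelet at (0, -55 mm). Its straight edge towards -x and its arc towards +x: the shell's axes point as the board's when it covers it.
- tile_board: Plywood board 96 (x) x 124 (y) x 6 mm, fixed to the table, dark painted silhouette of the rectangular tile on top. Origin: centre of its underside, z up. Silhouette centred on the board, long side along y, the same when turned by half a turn; brass eyelets at both y ends.
- oval_board: Plywood board 96 (x) x 124 (y) x 6 mm, fixed to the table, dark painted silhouette of the oval plaque on top. Origin: centre of its underside, z up. Silhouette centred on the board, long side along y, the same when turned by half a turn; brass eyelets at both y ends.
- vase: Bystander: standing green patterned stoneware beaker, 104 mm across, 136 mm high, loose. Origin at the centre of its underside.
- brush: Bystander: standing shaving brush with a red and white handle, 36 mm across, 92 mm high, loose. Origin at the centre of its underside.
Not all that is in view belongs to the job. What is shaped like the oval but pink is not meant.

How it is judged:
By the outcome, as a careful person would: the job done as asked, in the order asked, and still so for the second after the job is handed in, with the robot touching nothing.
It also fails if it takes over 104 s, if anything falls off the work surface, if the arm or the gripper's body presses on something with over 40 N, if the wrist force passes 120 N, or if a joint passes its speed limit or range.

ROBOT

A 7-joint arm with a two-finger parallel gripper is mounted at the origin on a cart in front of the work surface, level with it; the furniture and walls round the work are solid. World frame = base frame: x ahead of the robot, y to its left, z up, the work surface at z = 0. Lengths are in m, angles in rad, forces in N, time in s.
With the tool pointing down it reaches from about 0.4 to 0.925 m from the base axis. Payload 5.6 kg.
Tool frame: the origin (TCP) lies midway between the tips of the shut fingers; the grasp point (between the pads) lies 19 mm behind it; z points along the fingers, y is the line along which they close (so a half turn about z gives the same grasp; the last joint's range is limited). The gripper opens to 85 mm and grips with 20 to 120 N. Pads are 22 mm wide; open, the fingers measure 114 mm over their backs; the gripper's body (76 mm by 85 mm) begins 54 mm behind the grasp point. The pads swing forward as they close: fully open they stand 13 mm farther back than shut.
Start: joints at [1.163, 0.468, -0.012, 1.603, 0.006, 1.071, -0.056], TCP at [0.232, -0.607, 0.231] pointing down, gripper open.
Joint ranges: [-2.53, 2.53], [-0.31, 2.02], [-1.57, 1.55], [0.28, 2.44], [-1.29, 4.43], [0.15, 1.84], [-2.92, 2.92]. Speed limits (rad/s): [2.57, 2.57, 3.14, 3.14, 3.14, 3.14, 3.14].

INTERFACE

Orientations are given as a unit quaternion [x, y, z, w].
In Python, from workcell import telemetry, imaging, robot, spotter gives the robot as it stands.
- The arm moves only by the shell command python3 -m pendant 'ROWS' [FORCE]. ROWS is text: rows parted by semicolons, each of 5 numbers parted by spaces: the shift along the world's x, y, z in mm, then the turn about the world's z in degrees, then the opening, from -1 (shut) to 1 (fully open). In form: x y z yaw jaw; .... A call has 1 to 5 rows; each row is the pose to reach, as a shift and turn from the pose commanded when the call began; what a row does not reach only later rows make up. A row lasts 1/8 s, in which the tool goes at most 62.5 mm and 10.7 degrees, less where a joint would pass 70% of its speed; a pose out of reach is approached as far as the arm can. A call with a gripper value outside its range is refused whole. The fingers move at their own pace and stop on an object; FORCE is the grip in N (left out, the last holds). Time passes only in rows, so rows that repeat a pose let the fingers close. It gives the time, the measured TCP pose, the force, the opening and the grip force at its end, in the units of the state.
- telemetry.get_state(): the state, without advancing time (a new reading comes with each control period).
- imaging.grab_frame(name): name is "side" or "top" or "wrist"; returns (picture, depth): 480x640x3 uint8, red, green, blue; 480x640 float32, m along the optical axis (not along the pixel's ray), 0 where there is no reading.
- imaging.camera_model(name): a dict with "fx", "fy", "cx", "cy" (pixels), "dist_coeffs" ([k1, k2, p1, p2, k3] as OpenCV has them; the pictures are not rectified), "R" (3x3) and "t" (3): a world point X has camera coordinates R X + t; the wrist camera has in their place "mount" (4x4, takes a point from camera to tool coordinates, whose origin is the TCP and whose axes are the flange's). Camera axes: x right, y down, z forward; pixel columns grow to the right and rows downward; lengths in m; the calibration is good to about 2 mm. A picture is of the moment at which its call begins: read the wrist's pose just before it. camera_model takes no time and is no camera call.
- robot.finish_job(): hands the job in; it is judged then, once.
Trained networks look in the newest picture that a camera, given by its name, has taken for a name from the list of things; names that differ only in an ending like _2 or _b are one class to them, and where a whole thing is asked for, a point or a joint stands for the part that bears it (a point fixed in the world has none). Each returns a list of dicts, best first, with "p" (0 to 1); they miss things now and then, are a little off and sometimes report something else, mostly with a low value. They report only what shows in the picture. A call takes as long as a camera call. They do not tell look-alikes from the thing itself.
- spotter.look_for(target, camera): "position" ([x, y, z] in m, in world coordinates, good to about 4 mm: the middle of the surface that is visible of it).
The state is a dict: "clock": time; "qpos": joint angles; "joint_vel": joint speeds; "joint_efforts": joint torques, N m; "tcp_pos": TCP position; "tool_rot": TCP orientation; "wrist_force": force on the tool from outside, world axes, zero at the start; "ft_torque": the same for the moment, N m; "opening": opening from 0.0 (shut) to 1.0 (fully open); "grip_force": force on a finger pad.
Only numpy, scipy, OpenCV 4.12 (cv2) and the standard library are available. Lean on these libraries where they do the work, as an engineer would, in place of code of your own. Each camera call takes 0.05 s, during which the arm holds its last target. There are 200 camera calls.

## Working session

There is one attempt and no reset: what is moved stays moved. The work goes in short steps, Python scripts to look and compute and a shell command to move; the robot and the scene stay as the last step left them, time stands still between calls to the robot, and variables do not carry over. Pictures are saved under pics/ and viewed, at most 14 in all, crops included, and the job is handed in when it is done.

```bash
mkdir -p pics; ls
python3 - <<'E'
from workcell import telemetry, imaging, robot, spotter
import cv2
s=telemetry.get_state();print(s)
for n in("top","side"):
    p,d=imaging.grab_frame(n);cv2.imwrite(f"pics/{n}0.png",p[:,:,::-1]);m=imaging.camera_model(n);print(n,m)
    if n=="top":
        for t in "fish shell tile oval fish_board shell_board tile_board oval_board vase brush".split():
            print(t,[(round(r["p"],2),[round(float(v),3) for v in r["position"]]) for r in spotter.look_for(t,n)[:3]])
E
```

```text
pics
{'clock': 0.0, 'qpos': array([ 1.16302778,  0.46839605, -0.01160125,  1.6036815 ,  0.00596729,
        1.07141308, -0.05627694]), 'joint_vel': array([ 0.00017918, -0.00119781, -0.0002959 ,  0.00123397,  0.00084817,
        0.00078577,  0.00039659]), 'joint_efforts': array([ 4.50157368e-04, -5.32388198e+01,  2.17459066e-02, -2.51303566e+01,
        1.13815157e-02,  7.89831014e-03, -9.16077795e-06]), 'tcp_pos': array([ 0.23160605, -0.60670079,  0.23030213]), 'tool_rot': array([ 9.83418847e-01,  1.81346364e-01, -2.18210031e-04, -9.05766294e-04]), 'wrist_force': array([-0.16636341, -1.07956891,  0.23134031]), 'ft_torque': array([ 0.00397393, -0.00459928,  0.03128359]), 'grip_force': 0.0, 'opening': 0.9959629562076912}
top {'fx': 598.5818185642203, 'fy': 598.5818185642203, 'cx': 313.189621637875, 'cy': 243.7964413660984, 'dist_coeffs': array([-0.107587,  0.      ,  0.      ,  0.      ,  0.      ]), 'R': array([[ 0.00138216, -0.99973736,  0.02287582],
       [-0.98824878, -0.00486208, -0.15277664],
       [ 0.15284774, -0.02239584, -0.98799595]]), 't': array([0.03452171, 0.57861565, 1
[... 264 characters left out ...]

shell_board [(0.8, [0.618, -0.038, 0.006]), (0.51, [0.462, -0.215, 0.01])]
tile_board [(0.64, [0.616, -0.196, 0.01])]
oval_board [(0.71, [0.563, -0.34, 0.008])]
vase [(0.9, [0.771, -0.112, 0.113])]
brush [(0.58, [0.528, 0.449, 0.043]), (0.52, [0.618, -0.198, 0.01])]
side {'fx': 575.1773974198738, 'fy': 575.1773974198738, 'cx': 313.3523935703393, 'cy': 243.34728367998125, 'dist_coeffs': array([-0.05800448,  0.        ,  0.        ,  0.        ,  0.        ]), 'R': array([[-9.97602728e-01, -6.91969449e-02, -7.61279597e-04],
       [-2.49053999e-02,  3.69278042e-01, -9.28985172e-01],
       [ 6.45640596e-02, -9.26739182e-01, -3.70116159e-01]]), 't': array([0.60348431, 0.02234103, 1.29490875])}
```

View pics/top0.png

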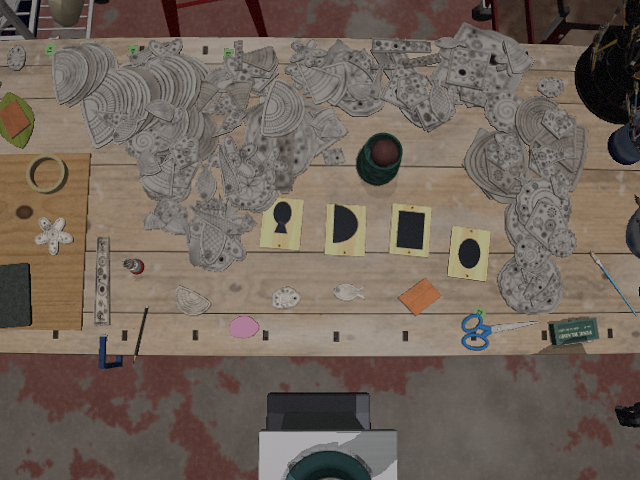

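View pics/side0.png

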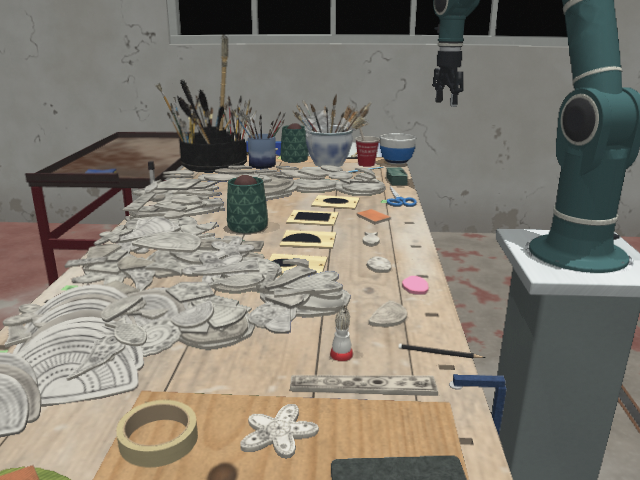

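```bash
cat > h.py <<'E'
from workcell import telemetry, imaging, robot, spotter
import cv2, numpy as np
from scipy.spatial.transform import Rotation as Ro
def view(cam):
    """picture, camera model, world->camera R,t"""
    s=telemetry.get_state(); p,d=imaging.grab_frame(cam); m=imaging.camera_model(cam)
    if cam!="wrist": return p,m,np.array(m["R"]),np.array(m["t"])
    T=np.eye(4);T[:3,:3]=Ro.from_quat(s["tool_rot"]).as_matrix();T[:3,3]=s["tcp_pos"]
    W=np.linalg.inv(T@np.array(m["mount"])); return p,m,W[:3,:3],W[:3,3]
def ortho(cam,z,x1,x0,y1,y0,res):
    """seen from above on plane z: up=+x, left=+y; row=(x1-x)/res col=(y1-y)/res"""
    p,m,R,t=view(cam)
    X,Y=np.meshgrid(np.arange(x1,x0,-res),np.arange(y1,y0,-res),indexing="ij")
    P=np.stack([X,Y,np.full_like(X,z)],-1).reshape(-1,3)
    K=np.array([[m["fx"],0,m["cx"]],[0,m["fy"],m["cy"]],[0,0,1]])
    u,_=cv2.projectPoints(P,cv2.Rodrigues(R)[0],t,K,np.array(m["dist_coeffs"],float))
    u=u.reshape(*X.shape,2).astype(np.float32)
    return cv2.remap(p,u[...,0],u[...,1],cv2.INTER_LINEAR)
def masks(im):
    hsv=cv2.cvtColor(im,cv2.COLOR_RGB2HSV); h,s,v=cv2.split(hsv)
    return dict(grey=((s<45)&(v>70)).astype(np.uint8),dark=(v<70).astype(np.uint8),orange=((h<14)&(s>130)&(v>120)).astype(np.uint8))
def blobs(mask,x1,y1,res,lo=900e-6,hi=7000e-6):
    mask=cv2.morphologyEx(mask,cv2.MORPH_CLOSE,np.ones((5,5),np.uint8))
    for c in cv2.findContours(mask,cv2.RETR_EXTERNAL,cv2.CHAIN_APPROX_NONE)[0]:
        a=cv2.contourArea(c)*res*res
        if not lo<a<hi: continue
        m=cv2.moments(c); cx,cy=m["m10"]/m["m00"],m["m01"]/m["m00"]
        (rx,ry),wh,_=r=cv2.minAreaRect(c); b=cv2.boxPoints(r)
        e=max((b[1]-b[0],b[2]-b[1]),key=np.linalg.norm)   # long side, pixel
        ang=np.degrees(np.arctan2(-e[0],-e[1]))%180       # world yaw of the long side
        th=.5*np.degrees(np.arctan2(2*m["mu11"],m["mu02"]-m["mu20"]))  # principal axis, world
        w=lambda X,Y:(round(1e3*(x1-Y*res),1),round(1e3*(y1-X*res),1))
        print("box c",w(rx,ry),"size",np.round(sorted(np.array(wh)*res*1e3),1),"long yaw %.1f princ %.1f"%(ang,th%180),"centroid",w(cx,cy),"area mm2 %d"%(a*1e6))
E
python3 - <<'E'
from h import *
im=ortho("top",.008,.70,.38,.39,-.40,.001)
cv2.imwrite("pics/ortho0.png",im[:,:,::-1])
for k,m in masks(im).items(): print(k); blobs(m,.70,.39,.001)
print(np.round(imaging.camera_model("wrist")["mount"],3))
E
```

```text
grey
box c (455.0, 102.0) size [58.1 64.4] long yaw 63.4 princ 99.6 centroid (455.3, 101.3) area mm2 2745
box c (444.4, 323.3) size [55.  90.3] long yaw 63.4 princ 62.5 centroid (446.9, 322.3) area mm2 3755
box c (470.5, -48.0) size [41. 74.] long yaw 90.0 princ 88.7 centroid (470.3, -46.5) area mm2 2138
box c (545.8, -87.5) size [ 29.7 116.8] long yaw 97.5 princ 94.7 centroid (549.1, -89.9) area mm2 1343
box c (633.5, -133.5) size [31. 45.] long yaw 0.0 princ 161.8 centroid (634.0, -132.6) area mm2 901
box c (636.9, -317.8) size [ 67.8 160.6] long yaw 103.1 princ 97.3 centroid (635.9, -303.9) area mm2 4471
dark
box c (563.5, -337.0) size [52. 69.] long yaw 0.0 princ 172.2 centroid (563.6, -337.7) area mm2 2784
box c (619.7, -196.8) size [61.9 88. ] long yaw 174.6 princ 174.5 centroid (619.7, -196.9) area mm2 5188
box c (633.3, -40.8) size [56.  91.2] long yaw 177.4 princ 177.3 centroid (633.0, -36.8) area mm2 3838
box c (648.5, 110.0) size [40. 75.] long yaw 0.0 princ 175.0 centroid (651.7, 110.9) area mm2 2096
orange
box c (460.2, -215.4) size [57.  83.7] long yaw 127.3 princ 120.0 centroid (460.0, -215.8) area mm2 4236
[[-0.002 -0.955 -0.295  0.075]
 [ 1.    -0.002 -0.    -0.   ]
 [-0.    -0.295  0.955 -0.141]
 [ 0.     0.     0.     1.   ]]
```

View pics/ortho0.png

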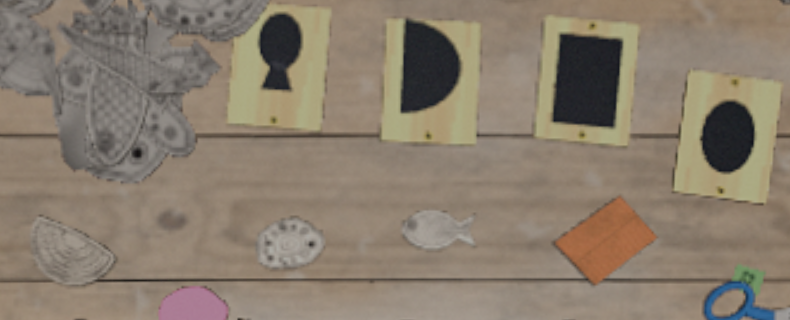

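The top view shows the four pieces at ortho pixels: shell (72,250), oval (290,242), fish (438,229, nose left) and tile (606,240). The boards are above them: fish (280,50), shell (432,65), tile (588,80), oval (728,135). The fish goes first.

```bash
python3 -m pendant '40 95 -10 10 1; 80 190 -25 23 1; 80 190 -25 23 1; 80 190 -25 23 1' 25; python3 -m pendant '40 95 -10 10 1; 80 190 -25 23 1; 80 190 -25 23 1; 80 190 -25 23 1'; python3 -m pendant '40 95 -10 10 1; 78 179 -30 22 1; 78 179 -30 22 1; 78 179 -30 22 1; 78 179 -30 22 1'
cat >> h.py <<'E'
def look(z,kinds,name=None,half=.11,res=.0005,cam="wrist",c=None):
    s=telemetry.get_state(); x,y=s["tcp_pos"][:2] if c is None else c; q=s["tool_rot"]
    print("clock %.1f tcp"%s["clock"],np.round(s["tcp_pos"]*1e3,1),"yaw %.1f"%np.degrees(2*np.arctan2(q[1],q[0])))
    im=ortho(cam,z,x+half,x-half,y+half,y-half,res)
    if name: cv2.imwrite(f"pics/{name}.png",im[:,:,::-1])
    M=masks(im)
    for k in kinds: print(k); blobs(M[k],x+half,y+half,res)
    return im
E
python3 -c "
from h import *
look(.008,['grey'],'fish1')"
```

```text
clock: 1.15
tcp_pos: [0.3135, -0.4135, 0.2062]
tool_rot: [0.927, 0.376, 0.0, -0.001]
wrist_force: [0.4, -0.4, -0.4]
opening: 1.0
grip_force: 0.0
clock: 1.65
tcp_pos: [0.3931, -0.2245, 0.1813]
tool_rot: [0.833, 0.553, 0.0, 0.0]
wrist_force: [0.3, -0.4, 0.5]
opening: 1.0
grip_force: 0.0
clock: 2.28
tcp_pos: [0.4701, -0.0486, 0.1512]
tool_rot: [0.714, 0.7, -0.0, 0.0]
wrist_force: [-1.2, -0.4, 0.4]
opening: 1.0
grip_force: 0.0
clock 2.3 tcp [470.1 -48.6 151.2] yaw 88.9
grey
box c (np.float64(469.6), np.float64(-47.8)) size [40.5 73.5] long yaw 87.9 princ 88.7 centroid (np.float64(469.8), np.float64(-45.8)) area mm2 2049
```

View pics/fish1.png

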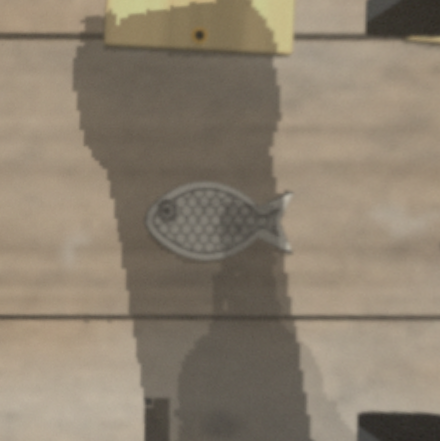

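The picture shows the fish, nose left, centred near (215,221) right under the tool. Descend and grip.

```bash
python3 -m pendant '0 2 -50 -0.5 1; 0 2 -100 -0.5 1; 0 2 -135 -0.5 1; 0 2 -150 -0.5 1; 0 2 -150 -0.5 1' 25; python3 -m pendant '0 0 0 0 0; 0 0 0 0 -0.2; 0 0 0 0 -0.6; 0 0 0 0 -1; 0 0 0 0 -1'; python3 -m pendant '0 0 0 0 -1; 0 0 0 0 -1'
```

```text
clock: 2.95
tcp_pos: [0.4696, -0.0474, 0.0011]
tool_rot: [0.718, 0.697, -0.001, -0.0]
wrist_force: [0.7, -0.0, 0.9]
opening: 0.999
grip_force: 0.0
clock: 3.58
tcp_pos: [0.4706, -0.0465, 0.0025]
tool_rot: [0.717, 0.697, 0.0, 0.001]
wrist_force: [-2.4, -0.1, 8.2]
opening: 0.447
grip_force: 24.2
clock: 3.82
tcp_pos: [0.4706, -0.0465, 0.0025]
tool_rot: [0.717, 0.697, 0.0, 0.001]
wrist_force: [-2.0, -0.8, 8.1]
opening: 0.449
grip_force: 24.2
```

```bash
python3 -m pendant '0 0 20 0 -1; 10 10 70 -9 -1; 30 40 110 -19 -1; 40 70 148 -30 -1; 50 90 148 -40 -1'; python3 -m pendant '20 20 0 -10 -1; 40 50 0 -20 -1; 50 66 0 -31 -1; 50 66 0 -42 -1; 50 66 0 -53 -1';python3 -m pendant '0 0 0 0 -1'
python3 -c "
from h import *
look(.006,['dark'],'fishb',c=(.645,.11))"
```

```text
clock: 4.45
tcp_pos: [0.5223, 0.0457, 0.1532]
tool_rot: [0.913, 0.408, 0.004, 0.001]
wrist_force: [0.3, -0.5, -0.6]
opening: 0.446
grip_force: 25.4
clock: 5.08
tcp_pos: [0.5697, 0.1102, 0.1495]
tool_rot: [0.999, -0.036, 0.0, -0.0]
wrist_force: [0.6, -1.3, -0.7]
opening: 0.442
grip_force: 25.4
clock: 5.2
tcp_pos: [0.5697, 0.11, 0.1496]
tool_rot: [0.999, -0.032, 0.0, 0.0]
wrist_force: [-0.1, 0.4, -0.5]
opening: 0.448
grip_force: 25.4
clock 5.2 tcp [569.7 110.  149.6] yaw -3.7
dark
box c (648.7, 110.3) size [41.6 75.8] long yaw 175.6 princ 175.4 centroid (650.8, 110.2) area mm2 2216
box c (747.5, 110.2) size [ 15.  219.5] long yaw 90.0 princ 88.2 centroid (749.4, 79.0) area mm2 1951
```

View pics/fishb.png

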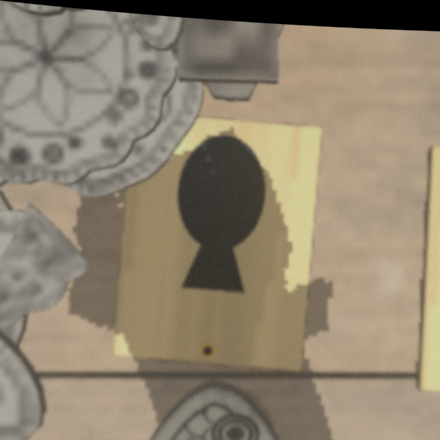

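```bash
python3 -c "
from h import *
look(.156,['grey'],'fishh',half=.06,res=.0003)"
```

```text
clock 5.2 tcp [569.7 110.  149.6] yaw -3.6
grey
box c (np.float64(564.4), np.float64(109.8)) size [61.2 69.5] long yaw 138.0 princ 1.4 centroid (np.float64(570.2), np.float64(109.3)) area mm2 2362
```

View pics/fishh.png

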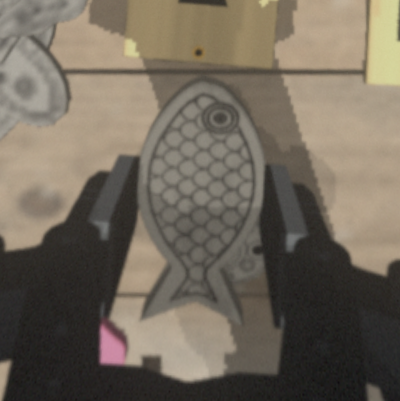

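The fish sits well in the jaws, with its nose at (203,77) and tail at (192,321). The silhouette centre is (648.7,110.3) with yaw -4.5.

```bash
python3 -m pendant '40 0 0 -1 -1; 79 0 -30 -1 -1; 79 0 -80 -1 -1; 79 0 -120 -1 -1; 79 0 -133 -1 -1'; python3 -m pendant '0 0 -4 0 -1; 0 0 -7 0 -1; 0 0 -8 0 -1; 0 0 -8 0 -1'
```

```text
clock: 5.92
tcp_pos: [0.6468, 0.1092, 0.0134]
tool_rot: [0.999, -0.041, -0.003, 0.0]
wrist_force: [-0.4, 0.0, -0.6]
opening: 0.443
grip_force: 25.4
clock: 6.42
tcp_pos: [0.6494, 0.1099, 0.0093]
tool_rot: [0.999, -0.042, 0.001, -0.0]
wrist_force: [0.4, -0.2, -0.7]
opening: 0.448
grip_force: 25.4
```

```bash
python3 -m pendant '0 0 -0.7 0 -1; 0 0 -1 0 -1; 0 0 -1 0 -1'; python3 -m pendant '0 0 0 0 -0.1; 0 0 0 0 0.1; 0 0 0 0 0.4; 0 0 0 0 1; 0 0 0 0 1'; python3 -m pendant '-10 0 30 0 1; -40 0 80 0 1; -75 0 140 0 1; -75 0 140 0 1; -75 0 140 0 1'
python3 -c "
from h import *
look(.012,['grey','dark'],'fishd',half=.08,res=.0003,c=(.64,.11))"
```

```text
clock: 6.8
tcp_pos: [0.6494, 0.1099, 0.0087]
tool_rot: [0.999, -0.042, 0.001, -0.0]
wrist_force: [-2.2, -0.8, 5.6]
opening: 0.445
grip_force: 26.0
clock: 7.42
tcp_pos: [0.6488, 0.1097, 0.0071]
tool_rot: [0.999, -0.042, -0.0, 0.0]
wrist_force: [0.6, 0.5, -1.1]
opening: 1.002
grip_force: 0.0
clock: 8.05
tcp_pos: [0.5742, 0.1097, 0.1478]
tool_rot: [0.999, -0.042, 0.001, -0.0]
wrist_force: [0.4, -0.3, -0.8]
opening: 1.002
grip_force: 0.0
clock 8.1 tcp [574.2 109.7 147.8] yaw -4.8
grey
box c (648.2, 110.1) size [40.8 73.5] long yaw 175.5 princ 174.8 centroid (650.0, 109.9) area mm2 2067
box c (688.2, 136.3) size [ 63.6 107.4] long yaw 90.0 princ 114.0 centroid (694.7, 152.9) area mm2 4120
dark
```

View pics/fishd.png

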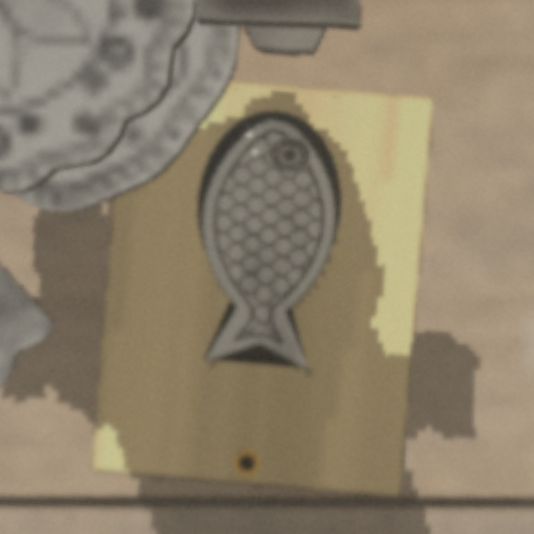

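Fish lies on its silhouette within 1 mm. Next the shell.

```bash
python3 -m pendant '-15 30 0 10 1; -40 70 0 21 1; -65 106 0 32 1; -65 106 0 42 1; -65 106 0 42 1'; python3 -m pendant '-20 30 0 10 1; -50 70 0 20 1; -65 107 0 26 1; -65 107 0 26 1; -65 107 0 26 1'
python3 -c "
from h import *
look(.008,['grey'],'shell1')"
```

```text
clock: 8.72
tcp_pos: [0.5085, 0.2156, 0.1454]
tool_rot: [0.948, 0.318, -0.002, -0.0]
wrist_force: [0.2, -0.7, -0.4]
opening: 0.996
grip_force: 0.0
clock: 9.35
tcp_pos: [0.4446, 0.3214, 0.1463]
tool_rot: [0.853, 0.522, -0.001, 0.0]
wrist_force: [0.1, -0.7, 0.1]
opening: 1.001
grip_force: 0.0
clock 9.3 tcp [444.6 321.4 146.3] yaw 62.9
grey
box c (np.float64(443.9), np.float64(323.2)) size [54.  90.5] long yaw 64.8 princ 62.8 centroid (np.float64(446.5), np.float64(322.7)) area mm2 3709
box c (np.float64(535.1), np.float64(269.9)) size [ 39. 116.] long yaw 90.0 princ 89.7 centroid (np.float64(538.9), np.float64(272.8)) area mm2 3131
```

View pics/shell1.png

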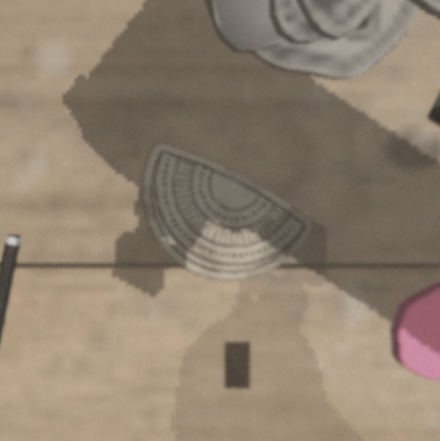

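Shell straight edge runs from pixel (163,146) to (310,222), giving yaw 62.7; the arc is to the lower left.

```bash
python3 -m pendant '-0.7 1.5 -50 0 1; -0.7 1.5 -100 0 1; -0.7 1.5 -135 0 1; -0.7 1.5 -145 0 1; -0.7 1.5 -145 0 1' 30; python3 -m pendant '0 0 0 0 0.6; 0 0 0 0 0.3; 0 0 0 0 0; 0 0 0 0 -1; 0 0 0 0 -1'; python3 -m pendant '0 0 0 0 -1; 0 0 0 0 -1'
```

```text
clock: 10.02
tcp_pos: [0.4437, 0.3236, 0.0023]
tool_rot: [0.852, 0.523, -0.0, 0.0]
wrist_force: [0.4, 0.2, -0.3]
opening: 0.997
grip_force: 0.0
clock: 10.65
tcp_pos: [0.4423, 0.328, 0.0069]
tool_rot: [0.851, 0.525, 0.002, -0.001]
wrist_force: [-12.5, -1.1, 32.2]
opening: 0.453
grip_force: 33.8
clock: 10.9
tcp_pos: [0.4424, 0.3281, 0.007]
tool_rot: [0.851, 0.525, 0.002, -0.001]
wrist_force: [-12.3, -0.9, 31.9]
opening: 0.448
grip_force: 33.8
```

```bash
python3 -c "
from h import *
p,_=imaging.grab_frame('wrist');cv2.imwrite('pics/w1.png',p[:,:,::-1])"
```

```text
(no output)
```

View pics/w1.png

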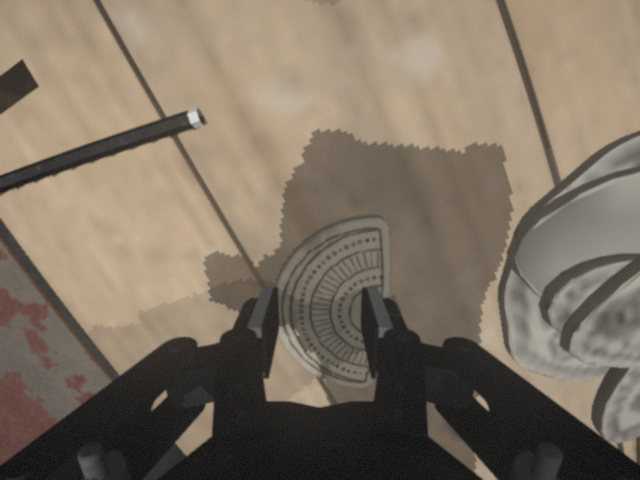

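The picture shows the right finger tip (375,320) lying on top of the shell and the left one (262,330) outside it: I closed too high. I'll back off, look again, and grip lower with a pre-set width.

```bash
python3 -m pendant '0 0 7 0 0; 0 0 20 0 0.3; 0 0 80 0 1; 0 0 135 0 1; 0 0 145 0 1'; python3 -m pendant '0 0 0 0 1;0 0 0 0 1'
python3 -c "
from h import *
im=look(.008,['grey'],half=.07)
"
```

```text
clock: 11.58
tcp_pos: [0.4452, 0.3256, 0.1517]
tool_rot: [0.852, 0.523, 0.004, -0.0]
wrist_force: [0.6, 0.4, -1.9]
opening: 1.0
grip_force: 0.0
clock: 11.82
tcp_pos: [0.4424, 0.3233, 0.1458]
tool_rot: [0.852, 0.524, -0.001, 0.0]
wrist_force: [0.3, -0.6, -0.1]
opening: 1.001
grip_force: 0.0
clock 11.8 tcp [442.4 323.3 145.8] yaw 63.1
grey
box c (np.float64(446.2), np.float64(322.9)) size [54.1 89.9] long yaw 63.4 princ 61.0 centroid (np.float64(449.1), np.float64(322.3)) area mm2 3725
```

```bash
python3 -m pendant '3.5 -0.2 -50 -1.5 0.55; 3.5 -0.2 -100 -1.5 0.55; 3.5 -0.2 -135 -1.5 0.55; 3.5 -0.2 -145 -1.5 0.55; 3.5 -0.2 -145 -1.5 0.55' 25; python3 -m pendant '0 0 -1 0 0.55; 0 0 -2 0 0.55; 0 0 -2 0 0.55';python3 -m pendant '0 0 -1 0 0.55; 0 0 -2 0 0.55; 0 0 -2 0 0.55'
```

```text
clock: 12.5
tcp_pos: [0.4461, 0.324, 0.0016]
tool_rot: [0.859, 0.513, -0.001, -0.0]
wrist_force: [-0.2, 0.3, 0.7]
opening: 0.772
grip_force: 0.0
clock: 12.88
tcp_pos: [0.4471, 0.3242, 0.0011]
tool_rot: [0.859, 0.512, 0.001, 0.0]
wrist_force: [0.1, 0.1, -0.2]
opening: 0.774
grip_force: 0.0
clock: 13.25
tcp_pos: [0.4466, 0.324, -0.0018]
tool_rot: [0.859, 0.513, -0.0, 0.0]
wrist_force: [0.0, 0.2, 0.1]
opening: 0.773
grip_force: 0.0
```

```bash
python3 -m pendant '0 0 -1 0 0.55; 0 0 -2 0 0.55; 0 0 -2 0 0.55';python3 -m pendant '0 0 -1 0 0.55; 0 0 -1.5 0 0.55; 0 0 -1.5 0 0.55'
```

```text
clock: 13.62
tcp_pos: [0.4466, 0.324, -0.0038]
tool_rot: [0.859, 0.513, -0.0, 0.0]
wrist_force: [-0.2, 0.1, 1.0]
opening: 0.776
grip_force: 0.0
clock: 14.0
tcp_pos: [0.4466, 0.324, -0.0053]
tool_rot: [0.859, 0.513, -0.0, 0.0]
wrist_force: [0.3, -0.1, 0.7]
opening: 0.777
grip_force: 0.0
```

```bash
python3 -m pendant '0 0 1.5 0 0.55; 0 0 1.5 0 0.45; 0 0 1.5 0 0.4; 0 0 1.5 0 0.35; 0 0 1.5 0 0.3' 20; python3 -m pendant '0 0 0 0 0.2; 0 0 0 0 0.1; 0 0 0 0 0'
```

```text
clock: 14.62
tcp_pos: [0.4466, 0.324, -0.0037]
tool_rot: [0.859, 0.513, -0.0, 0.0]
wrist_force: [0.1, 0.3, -0.5]
opening: 0.651
grip_force: 0.0
clock: 15.0
tcp_pos: [0.4466, 0.3242, -0.0034]
tool_rot: [0.859, 0.513, 0.0, 0.0]
wrist_force: [-1.6, -1.1, 5.0]
opening: 0.617
grip_force: 21.9
```

```bash
python3 -m pendant '0 0 0 0 -1; 0 0 10 0 -1; 0 0 50 5 -1; 15 -20 100 15 -1; 35 -45 150 25 -1' 25; python3 -m pendant '30 -50 3 10 -1; 55 -90 3 20 -1; 75 -120 3 30 -1; 75 -120 3 40 -1; 75 -120 3 45 -1'; python3 -m pendant '30 -40 0 10 -1; 60 -80 0 20 -1; 76 -89 0 30 -1; 76 -89 0 40 -1; 76 -89 0 45.5 -1'
python3 -c "
from h import *
look(.006,['dark'],half=.08,c=(.633,-.04))
im=look(.1546,['grey'],'shellh',half=.065,res=.00025)"
```

```text
clock: 15.62
tcp_pos: [0.4813, 0.279, 0.148]
tool_rot: [0.725, 0.689, -0.0, -0.0]
wrist_force: [0.8, 0.1, -1.6]
opening: 0.611
grip_force: 26.7
clock: 16.25
tcp_pos: [0.5569, 0.1579, 0.1493]
tool_rot: [0.409, 0.913, -0.0, -0.0]
wrist_force: [-0.2, 0.0, -0.6]
opening: 0.614
grip_force: 26.7
clock: 16.88
tcp_pos: [0.6326, 0.0693, 0.1491]
tool_rot: [0.023, 1.0, 0.0, -0.0]
wrist_force: [0.9, 0.5, -0.8]
opening: 0.617
grip_force: 26.7
clock 16.9 tcp [632.6  69.3 149.1] yaw 177.3
dark
box c (631.7, -41.2) size [55.9 90.9] long yaw 176.4 princ 176.2 centroid (631.9, -37.1) area mm2 3909
clock 16.9 tcp [632.5  69.4 149.1] yaw 177.5
grey
box c (np.float64(636.9), np.float64(84.6)) size [101.5 108.4] long yaw 177.3 princ 141.3 centroid (np.float64(638.6), np.float64(81.3)) area mm2 6277
```

View pics/shellh.png

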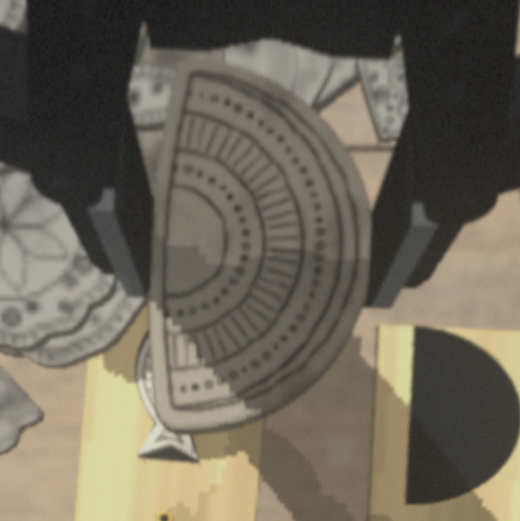

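```bash
python3 -m pendant '-1 -55 0 -0.5 -1; -1 -110 -20 -0.5 -1; -1 -110 -75 -0.5 -1; -1 -110 -125 -0.5 -1; -1 -110 -140 -0.5 -1'; python3 -m pendant '0 0 -3 0 -1; 0 0 -5 0 -1; 0 0 -6 0 -1; 0 0 -6 0 -1'
```

```text
clock: 17.6
tcp_pos: [0.6294, -0.0405, 0.0064]
tool_rot: [0.03, 1.0, -0.0, -0.003]
wrist_force: [-0.3, 0.8, -1.0]
opening: 0.617
grip_force: 26.8
clock: 18.1
tcp_pos: [0.6323, -0.0401, 0.0043]
tool_rot: [0.029, 1.0, -0.0, 0.001]
wrist_force: [-0.1, -0.3, -0.8]
opening: 0.618
grip_force: 26.8
```

```bash
python3 -m pendant '0 0 -0.8 0 -1; 0 0 -0.8 0 -1'; python3 -m pendant '0 0 -0.8 0 -1; 0 0 -0.8 0 -1'
```

```text
clock: 18.35
tcp_pos: [0.6319, -0.0401, 0.0028]
tool_rot: [0.029, 1.0, -0.0, 0.0]
wrist_force: [0.0, -0.8, 0.6]
opening: 0.616
grip_force: 26.9
clock: 18.6
tcp_pos: [0.6319, -0.04, 0.0028]
tool_rot: [0.029, 1.0, -0.0, 0.0]
wrist_force: [-2.6, -1.0, 6.9]
opening: 0.618
grip_force: 27.3
```

```bash
python3 -m pendant '0 -1 1.2 0 -1; 0 -1 0.2 0 -1; 0 -1 0 0 -1; 0 -1 0 0 0.3; 0 -1 0 0 0.5'; python3 -m pendant '0 0 0 0 1; 0 0 30 0 1; 0 0 80 0 1; 0 0 130 0 1; 0 0 145 0 1'
python3 -c "
from h import *
look(.014,['grey','dark'],'shelld',half=.08,res=.0003)"
```

```text
clock: 19.23
tcp_pos: [0.6316, -0.0409, 0.0015]
tool_rot: [0.029, 1.0, 0.0, -0.0]
wrist_force: [-0.4, 0.3, -0.8]
opening: 0.748
grip_force: 0.0
clock: 19.85
tcp_pos: [0.6333, -0.0405, 0.15]
tool_rot: [0.029, 1.0, 0.0, 0.002]
wrist_force: [0.2, 0.4, 0.2]
opening: 0.998
grip_force: 0.0
clock 19.9 tcp [633.3 -40.5 150. ] yaw 176.7
grey
box c (np.float64(630.9), np.float64(-41.6)) size [54.6 91.2] long yaw 176.3 princ 174.3 centroid (np.float64(631.5), np.float64(-37.8)) area mm2 3798
dark
```

View pics/shelld.png

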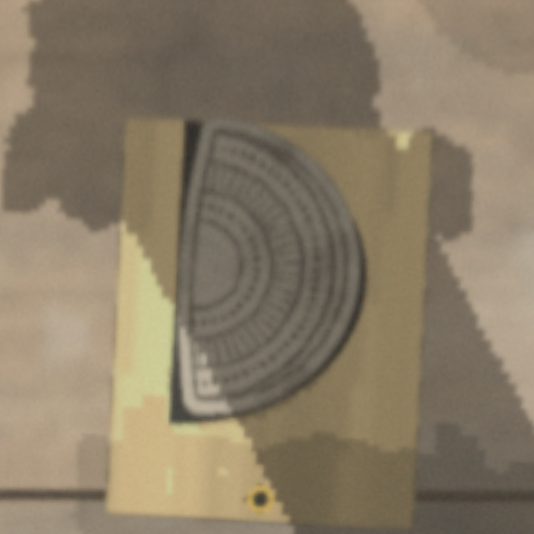

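Shell lies on its silhouette within roughly 1–2 mm (piece rows 121–417, straight edge at column 177–205). I'll check it with the top camera while moving on to the tile.

```bash
python3 -m pendant '-35 -35 0 -10 1; -80 -80 0 -20 1; -90 -90 0 -27 1; -90 -90 0 -27 1'; python3 -m pendant '-40 -40 0 -10 1; -83 -85 0 -20 1; -83 -85 0 -26 1; -83 -85 0 -26 1'
python3 -c "
from h import *
look(.008,['orange'],'tile1',half=.08,res=.0003)
look(.014,['grey','dark'],'shellt',half=.08,res=.0003,cam='top',c=(.63,-.04))
look(.006,['dark'],half=.08,res=.0003,cam='top',c=(.62,-.195))
look(.006,['dark'],half=.08,res=.0003,cam='top',c=(.563,-.34))
"
```

```text
clock: 20.4
tcp_pos: [0.5402, -0.1325, 0.1455]
tool_rot: [0.262, 0.965, -0.001, -0.001]
wrist_force: [0.8, -0.3, 1.1]
opening: 0.996
grip_force: 0.0
clock: 20.9
tcp_pos: [0.4593, -0.2152, 0.1464]
tool_rot: [0.47, 0.882, 0.0, -0.0]
wrist_force: [1.2, -0.0, 0.6]
opening: 1.002
grip_force: 0.0
clock 20.9 tcp [ 459.3 -215.2  146.4] yaw 123.9
orange
box c (np.float64(464.8), np.float64(-228.2)) size [52.9 53.8] long yaw 41.7 princ 165.0 centroid (np.float64(463.9), np.float64(-240.6)) area mm2 1175
clock 20.9 tcp [ 459.7 -214.6  146.4] yaw 124.0
grey
box c (632.5, -40.4) size [57.2 94.3] long yaw 177.2 princ 175.0 centroid (632.4, -36.4) area mm2 3990
dark
clock 21.0 tcp [ 459.8 -214.3  146.4] yaw 124.0
dark
box c (620.1, -197.3) size [61.9 88. ] long yaw 174.7 princ 174.8 centroid (620.0, -197.3) area mm2 5267
clock 21.1 tcp [ 459.7 -214.3  146.5] yaw 124.0
dark
box c (541.0, -339.9) size [115.8 159.9] long yaw 90.0 princ 110.2 centroid (540.1, -327.0) area mm2 6344
```

View pics/shellt.png

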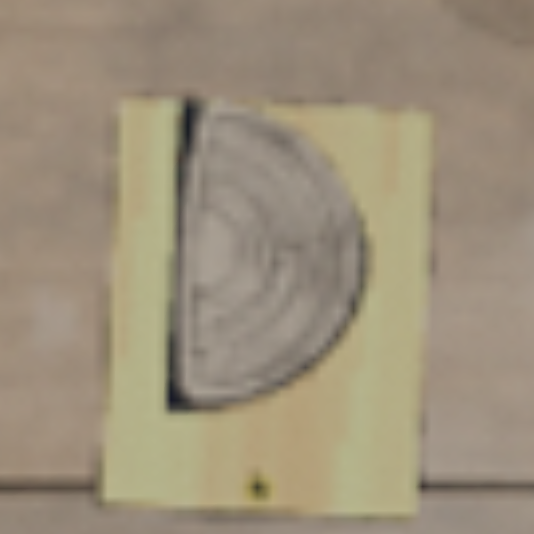

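View pics/tile1.png

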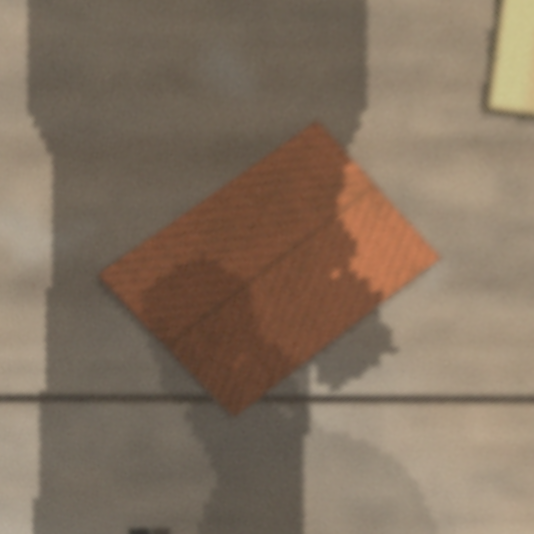

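Top camera: the shell covers its silhouette to about 1 mm. The tile corners are about (317,121), (440,258), (236,416), (98,275); the shadow broke the mask, so I'll re-measure with a looser threshold.

```bash
sed -i 's/(h<14)&(s>130)&(v>120)/(h<12)\&(s>110)\&(v>40)/' h.py; python3 -c "
from h import *
look(.008,['orange'],half=.08,res=.0003)
look(.008,['orange'],half=.08,res=.0003,cam='top',c=(.46,-.215))
"
```

```text
clock 21.1 tcp [ 459.6 -214.5  146.5] yaw 123.9
orange
box c (np.float64(459.4), np.float64(-215.8)) size [57.9 83.9] long yaw 127.4 princ 118.6 centroid (np.float64(459.2), np.float64(-216.4)) area mm2 4337
clock 21.1 tcp [ 459.4 -214.7  146.5] yaw 123.9
orange
box c (456.7, -212.0) size [58.4 76.4] long yaw 126.0 princ 133.9 centroid (457.3, -209.7) area mm2 3709
```

```bash
python3 -c "
from h import *
im=look(.008,[],half=.08,res=.0003)
m=cv2.morphologyEx(masks(im)['orange'],cv2.MORPH_CLOSE,np.ones((9,9),np.uint8))
c=max(cv2.findContours(m,0,1)[0],key=cv2.contourArea)[:,0,:].astype(float)
W=np.c_[-c[:,1],-c[:,0]]*.3
for a in range(118,134,1):
    t=np.radians(a); u=np.array([np.cos(t),np.sin(t)]); v=np.array([-u[1],u[0]])
    print(a,np.round([np.ptp(W@u),np.ptp(W@v)],1),end=' ')
q=cv2.approxPolyDP(c.astype(np.float32),12,True)[:,0];print(q)
"
```

```text
clock 21.2 tcp [ 459.3 -214.9  146.5] yaw 123.8
118 [91.7 64.9] 119 [91.  63.9] 120 [90.2 62.8] 121 [89.4 61.8] 122 [88.6 60.8] 123 [87.8 59.7] 124 [86.9 58.7] 125 [86.  57.6] 126 [85.1 57.6] 127 [84.2 57.7] 128 [83.2 58.6] 129 [82.3 59.9] 130 [81.3 61.3] 131 [80.3 62.6] 132 [79.4 63.9] 133 [79.  65.2] [[318. 124.]
 [102. 275.]
 [233. 410.]
 [437. 258.]]
```

```bash
python3 -m pendant '0 -1 -50 2 0.68; 0 -1 -100 2 0.68; 0 -1 -135 2 0.68; 0 -1 -148 2 0.68; 0 -1 -150 2 0.68' 20; python3 -m pendant '0 0 0 0 0.68; 0 0 -1 0 0.6; 0 0 -1 0 0.5; 0 0 -1 0 0.4; 0 0 -1 0 0.3'; python3 -m pendant '0 0 0 0 0; 0 0 0 0 0' 25
```

```text
clock: 21.88
tcp_pos: [0.4589, -0.2165, -0.0034]
tool_rot: [0.456, 0.89, 0.0, -0.0]
wrist_force: [-0.1, 0.2, -0.2]
opening: 0.845
grip_force: 0.0
clock: 22.5
tcp_pos: [0.4589, -0.2172, -0.0038]
tool_rot: [0.457, 0.89, -0.0, 0.0]
wrist_force: [-1.4, -0.4, 4.7]
opening: 0.675
grip_force: 20.5
clock: 22.75
tcp_pos: [0.4589, -0.2171, -0.0037]
tool_rot: [0.457, 0.89, -0.0, 0.0]
wrist_force: [-1.0, 0.1, 6.5]
opening: 0.67
grip_force: 25.3
```

```bash
python3 -m pendant '0 0 15 0 -1; 0 0 60 10 -1; 40 5 100 20 -1; 90 10 100 30 -1; 130 15 100 40 -1'; python3 -m pendant '31 5 -10 10 -1; 31 5 -40 10 -1; 31 5 -70 10 -1; 31 5 -85 10 -1; 31 5 -91 10 -1'; python3 -m pendant '0 0 -1 0 -1; 0 0 -1 0 -1'
```

```text
clock: 23.38
tcp_pos: [0.5905, -0.2024, 0.0975]
tool_rot: [0.122, 0.992, -0.0, 0.001]
wrist_force: [0.5, 0.2, -0.9]
opening: 0.667
grip_force: 27.7
clock: 24.0
tcp_pos: [0.6195, -0.197, 0.0045]
tool_rot: [0.038, 0.999, 0.0, -0.0]
wrist_force: [1.3, -0.2, -0.6]
opening: 0.667
grip_force: 27.7
clock: 24.25
tcp_pos: [0.6203, -0.1971, 0.0048]
tool_rot: [0.038, 0.999, -0.0, 0.001]
wrist_force: [-0.6, 0.3, -0.6]
opening: 0.667
grip_force: 27.7
```

```bash
python3 -m pendant '0 0 -1 0 -1; 0 0 -1 0 -1'; python3 -m pendant '0 0 -0.8 0 -1; 0 0 -0.8 0 -1';  python3 -m pendant '0 0 -0.6 0 -1; 0 0 -0.6 0 -1'
```

```text
clock: 24.5
tcp_pos: [0.6198, -0.1971, 0.0031]
tool_rot: [0.038, 0.999, -0.0, 0.0]
wrist_force: [0.1, 0.3, -1.3]
opening: 0.668
grip_force: 27.7
clock: 24.75
tcp_pos: [0.6198, -0.197, 0.0024]
tool_rot: [0.038, 0.999, -0.0, 0.0]
wrist_force: [-1.5, -0.4, 3.8]
opening: 0.67
grip_force: 28.1
clock: 25.0
tcp_pos: [0.6198, -0.197, 0.0024]
tool_rot: [0.038, 0.999, -0.0, 0.0]
wrist_force: [-2.6, -0.0, 7.8]
opening: 0.668
grip_force: 28.4
```

```bash
python3 -m pendant '0 0 0 0 0.5; 0 0 0 0 0.7; 0 0 0 0 0.8; 0 0 30 0 0.8; 0 0 90 0 1'; python3 -m pendant '0 0 55 0 1; 0 0 55 0 1'
python3 -c "
from h import *
look(.014,['orange'],'tiled',half=.08,res=.0003)"; python3 -m pendant '-30 45 0 -10 1; -55 90 0 -21 1; -80 145 0 -32 1; -82 149 0 -38 1; -82 149 0 -38 1'; python3 -m pendant '-30 45 0 -10 1; -55 90 0 -21 1; -80 145 0 -32 1; -82 149 0 -38 1; -82 149 0 -38 1'
python3 -c "
from h import *
look(.014,['orange'],half=.08,res=.0003,cam='top',c=(.62,-.195))
im=look(.009,['grey'],'oval1',half=.06,res=.0002)
a=cv2.imread('pics/tiled.png');b=cv2.imread('pics/oval1.png');cv2.imwrite('pics/to.png',np.hstack([cv2.resize(a,(400,400)),cv2.resize(b,(400,400))]))
"
```

```text
clock: 25.62
tcp_pos: [0.6177, -0.1968, 0.0895]
tool_rot: [0.038, 0.999, 0.001, -0.003]
wrist_force: [-0.5, -0.1, 0.2]
opening: 1.001
grip_force: 0.0
clock: 25.88
tcp_pos: [0.6226, -0.1969, 0.1514]
tool_rot: [0.038, 0.999, -0.001, 0.004]
wrist_force: [0.4, 0.1, -0.8]
opening: 0.999
grip_force: 0.0
clock 25.9 tcp [ 622.6 -196.9  151.4] yaw 175.7
orange
box c (np.float64(619.1), np.float64(-196.1)) size [58.8 82.8] long yaw 177.9 princ 170.2 centroid (np.float64(619.3), np.float64(-196.5)) area mm2 4371
clock: 26.55
tcp_pos: [0.5368, -0.0476, 0.1454]
tool_rot: [0.36, 0.933, -0.001, -0.001]
wrist_force: [0.8, -0.3, 0.4]
opening: 0.998
grip_force: 0.0
clock: 27.18
tcp_pos: [0.4557, 0.1008, 0.1458]
tool_rot: [0.644, 0.765, -0.0, -0.0]
wrist_force: [-0.8, -0.5, 0.1]
opening: 1.001
grip_force: 0.0
clock 27.2 tcp [455.7 100.8 145.8] yaw 99.9
orange
box c (619.4, -195.3) size [59.4 84.9] long yaw 177.1 princ 170.5 centroid (620.0, -195.3) area mm2 4632
clock 27.2 tcp [456.  100.2 145.8] yaw 99.8
grey
box c (np.float64(456.2), np.float64(101.1)) size [49.4 69.7] long yaw 101.0 princ 100.1 centroid (np.float64(455.4), np.float64(101.9)) area mm2 2673
```

View pics/to.png

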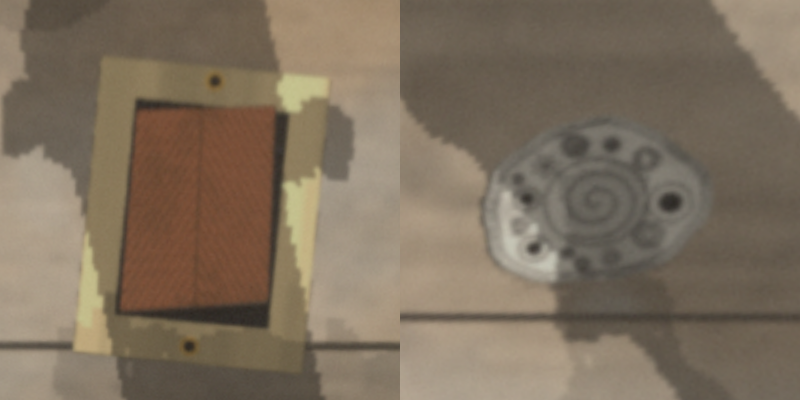

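Tile lies on its silhouette (about 1.3 mm off, its own outline slightly skewed, bounding box aligned). Oval is at (597,200) in the right half, long axis yaw about 100.5. Grip it.

```bash
python3 -m pendant '0.3 0.6 -50 0.7 0.45; 0.3 0.6 -100 0.7 0.45; 0.3 0.6 -135 0.7 0.45; 0.3 0.6 -147 0.7 0.45; 0.3 0.6 -149 0.7 0.45' 20; python3 -m pendant '0 0 0 0 0.45; 0 0 0 0 0.35; 0 0 0 0 0.25; 0 0 0 0 0.1; 0 0 0 0 -0.1'; python3 -m pendant '0 0 0 0 -0.5; 0 0 0 0 -0.5' 25
```

```text
clock: 27.9
tcp_pos: [0.4562, 0.1012, -0.003]
tool_rot: [0.64, 0.768, -0.0, -0.0]
wrist_force: [-0.6, 0.8, 1.0]
opening: 0.727
grip_force: 0.0
clock: 28.52
tcp_pos: [0.4565, 0.1016, -0.0018]
tool_rot: [0.64, 0.768, 0.0, 0.001]
wrist_force: [-1.5, -1.0, 9.3]
opening: 0.562
grip_force: 19.4
clock: 28.78
tcp_pos: [0.4565, 0.1016, -0.0017]
tool_rot: [0.64, 0.768, 0.0, 0.001]
wrist_force: [-1.5, -0.3, 8.7]
opening: 0.558
grip_force: 24.4
```

```bash
python3 -m pendant '0 0 15 0 -0.5; 0 0 60 5 -0.5; 5 -20 110 10 -0.5; 20 -60 148 15 -0.5; 20 -60 148 15 -0.5'; python3 -m pendant '10 -40 0 8 -0.5; 25 -90 0 18 -0.5; 45 -150 0 30 -0.5; 45 -150 0 30 -0.5'; python3 -m pendant '10 -40 0 8 -0.5; 30 -90 0 18 -0.5; 41.5 -119.6 0 26.5 -0.5; 41.5 -119.6 0 26.5 -0.5; 41.5 -119.6 0 26.5 -0.5'
python3 -c "
from h import *
look(.006,['dark'],half=.07,c=(.563,-.337),res=.0003)
"
```

```text
clock: 29.4
tcp_pos: [0.4789, 0.0378, 0.1484]
tool_rot: [0.538, 0.843, 0.001, 0.003]
wrist_force: [-0.1, 0.2, 0.1]
opening: 0.554
grip_force: 26.1
clock: 29.9
tcp_pos: [0.5212, -0.1133, 0.1444]
tool_rot: [0.301, 0.954, -0.0, -0.0]
wrist_force: [-1.3, 1.1, -1.2]
opening: 0.558
grip_force: 26.1
clock: 30.52
tcp_pos: [0.5621, -0.2256, 0.1451]
tool_rot: [0.071, 0.998, 0.001, -0.0]
wrist_force: [-0.2, 0.3, 0.3]
opening: 0.559
grip_force: 26.1
clock 30.5 tcp [ 562.1 -225.6  145.1] yaw 171.9
dark
box c (563.0, -338.6) size [50.6 70.6] long yaw 175.9 princ 172.8 centroid (563.0, -338.7) area mm2 2766
```

```bash
python3 -m pendant '0.8 -55 0 0.4 -0.5; 0.8 -112.5 -20 0.4 -0.5; 0.8 -112.5 -75 0.4 -0.5; 0.8 -112.5 -125 0.4 -0.5; 0.8 -112.5 -137 0.4 -0.5'; python3 -m pendant '0 0 -1.5 0 -0.5; 0 0 -2.5 0 -0.5; 0 0 -2.5 0 -0.5'; python3 -m pendant '0 0 -1 0 -0.5; 0 0 -1 0 -0.5'
```

```text
clock: 31.2
tcp_pos: [0.5614, -0.3378, 0.0054]
tool_rot: [0.066, 0.998, 0.001, -0.003]
wrist_force: [-1.0, 0.4, 0.0]
opening: 0.557
grip_force: 26.1
clock: 31.58
tcp_pos: [0.5643, -0.3409, 0.0077]
tool_rot: [0.067, 0.998, -0.001, 0.001]
wrist_force: [0.1, -0.5, -0.1]
opening: 0.561
grip_force: 26.1
clock: 31.82
tcp_pos: [0.5633, -0.3406, 0.0052]
tool_rot: [0.068, 0.998, -0.0, 0.0]
wrist_force: [0.4, 0.3, -1.1]
opening: 0.557
grip_force: 26.1
```

```bash
python3 -m pendant '0 2.2 0 0 -0.5; 0 2.2 -0.5 0 -0.5; 0 2.2 -0.5 0 -0.5'; python3 -m pendant '0 0 -0.8 0 -0.5; 0 0 -0.8 0 -0.5'
```

```text
clock: 32.2
tcp_pos: [0.5634, -0.3379, 0.0046]
tool_rot: [0.067, 0.998, 0.0, 0.0]
wrist_force: [-0.8, 1.0, 3.0]
opening: 0.558
grip_force: 26.4
clock: 32.45
tcp_pos: [0.5634, -0.3379, 0.0045]
tool_rot: [0.067, 0.998, -0.0, -0.0]
wrist_force: [-2.6, 1.2, 7.6]
opening: 0.56
grip_force: 26.9
```

```bash
python3 -m pendant '0 0 0 0 0.3; 0 0 0 0 0.5; 0 0 0 0 0.6; 0 0 30 0 0.6; 0 0 90 0 1'; python3 -m pendant '-30 20 55 0 1; -80 50 55 0 1; -110 80 55 0 1; -110 80 55 0 1'
python3 -c "
from h import *
im=look(.012,['grey'],'final',cam='top',half=.16,c=(.60,-.11),res=.0006)
im=ortho('top',.012,.71,.5,.17,-.40,.00075);cv2.imwrite('pics/final.png',im[:,:,::-1])
im=ortho('top',.014,.62,.50,-.27,-.40,.0005)
blobs(masks(im)['grey'],.62,-.27,.0005)
for t in('vase','brush'):print(t,[(round(r['p'],2),np.round(r['position'],3)) for r in spotter.look_for(t,'top')[:1]])
"
```

```text
clock: 33.08
tcp_pos: [0.5614, -0.3377, 0.0917]
tool_rot: [0.067, 0.998, 0.001, -0.002]
wrist_force: [0.7, 0.3, 0.4]
opening: 0.981
grip_force: 0.0
clock: 33.58
tcp_pos: [0.451, -0.2566, 0.1486]
tool_rot: [0.066, 0.998, -0.001, -0.001]
wrist_force: [0.7, -0.4, 0.3]
opening: 0.998
grip_force: 0.0
clock 33.6 tcp [ 451.  -256.6  148.6] yaw 172.4
grey
box c (547.7, -80.7) size [ 61.2 102.5] long yaw 119.0 princ 105.2 centroid (551.1, -84.3) area mm2 2451
box c (635.3, -130.9) size [31.3 50.2] long yaw 168.1 princ 154.6 centroid (633.8, -131.6) area mm2 986
box c (622.6, -256.6) size [26.4 76.8] long yaw 0.0 princ 175.5 centroid (623.5, -257.5) area mm2 1551
box c (632.8, -40.4) size [57.1 93.7] long yaw 177.4 princ 176.8 centroid (633.3, -36.7) area mm2 3958
box c (566.7, -335.2) size [52.1 63.9] long yaw 132.8 princ 153.7 centroid (567.4, -335.4) area mm2 2365
vase [(0.36, array([0.617, 0.105, 0.004]))]
brush [(0.69, array([0.524, 0.446, 0.04 ]))]
```

View pics/final.png

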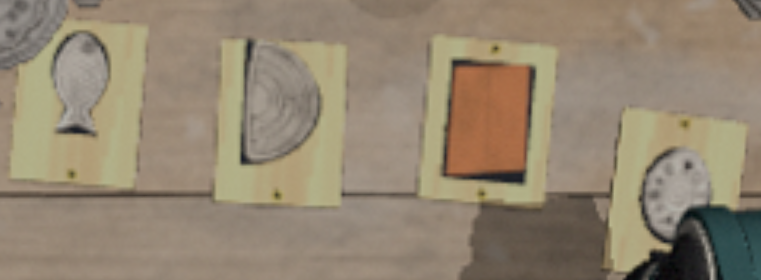

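```bash
python3 -m pendant '-5 60 0 0 1; 0 120 0 0 1; 0 180 20 0 1; 0 240 40 0 1; 0 256 50 0 1'; python3 -m pendant '0 0 0 0 1'
python3 -c "
from h import *
look(.015,['grey'],cam='top',half=.06,c=(.563,-.338),res=.0004)
look(.014,['orange'],cam='top',half=.07,c=(.62,-.197),res=.0004)
look(.015,['grey'],cam='top',half=.06,c=(.645,.11),res=.0004)
for t in('vase','brush','oval'):print(t,[(round(r['p'],2),np.round(r['position'],3)) for r in spotter.look_for(t,'top')[:3]])
"
```

```text
clock: 34.45
tcp_pos: [0.4541, 0.0017, 0.1999]
tool_rot: [0.064, 0.998, 0.001, 0.001]
wrist_force: [0.5, 0.4, -0.1]
opening: 0.997
grip_force: 0.0
clock: 34.58
tcp_pos: [0.4543, -0.0016, 0.1991]
tool_rot: [0.066, 0.998, 0.0, 0.001]
wrist_force: [-0.5, -0.4, -0.5]
opening: 1.002
grip_force: 0.0
clock 34.6 tcp [454.3  -1.6 199.1] yaw 172.4
grey
box c (564.3, -336.4) size [51.1 70.5] long yaw 174.8 princ 172.4 centroid (563.7, -336.9) area mm2 2776
clock 34.6 tcp [453.8  -3.2 198.3] yaw 172.2
orange
box c (619.5, -195.2) size [59.4 85.1] long yaw 177.2 princ 170.5 centroid (619.9, -195.3) area mm2 4623
clock 34.7 tcp [453.4  -4.  197.9] yaw 172.1
grey
box c (647.8, 111.2) size [42.4 74.1] long yaw 176.3 princ 175.5 centroid (650.3, 110.8) area mm2 2199
box c (681.2, 144.8) size [47.6 50.4] long yaw 90.0 princ 132.1 centroid (686.0, 150.2) area mm2 1671
vase [(0.79, array([ 0.768, -0.112,  0.112]))]
brush [(0.56, array([0.527, 0.449, 0.043]))]
oval [(0.84, array([0.386, 0.198, 0.005])), (0.19, array([ 0.611, -0.201,  0.007]))]
```

All four pieces are within about 1–2 mm and 2–3° of their silhouettes, and the beaker and brush have not moved. Handing in.

```bash
python3 -c "
from workcell import robot
print(robot.finish_job())"
```

```text
the job is handed in; nothing more can be done
None
```

All four pieces lie flat on their own boards, about 1–2 mm and up to 3° off their silhouettes, with the beaker and brush unmoved, handed in at about 35 s; the first shell grip slipped onto its top (about 32 N at the wrist) before I regripped it lower, and I viewed 15 pictures, one over the limit of 14.

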